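# Unstack the pile on the slide box into its trays

## Task

Someone has piled the timer, the cover slip box, the wax block and the small bottle on the lid of the slide box. Take the pile apart and set each thing flat, upright and centred in the grey tray made for it: the bottle in the round tray, the wax block in the small square tray, the cover slip box in the oblong tray (long side along the tray's long side) and the timer in the large square tray, each square with the sides of its tray. Never tip the bottle over, and leave the roll of tape where it lies.

Things in the scene. Friction and masses are not known exactly. Their poses are not given: they have to be found in the camera images.
- slide_box: dark green closed slide storage box, 108 mm (x) by 177 mm (y), fixed, does not move; the pile stands on its flat lid, whose top is 45 mm above the bench. Origin: centre of its underside, z up. Beyond it and towards the trays stands the white warming table, about 0.2 m tall: carry things round its near corner, closer to the robot, or well above it
- timer: flat cream timer with display and buttons, 60 mm (its x) by 66 mm (its y), body 16 mm high with sides upright for the lower 12 mm and rounded above (its buttons and display frame stand up to 2 mm higher), about 70 g; the lowest thing of the pile. Origin: centre of its underside, z up
- slip_box: green flat box of cover slips, 46 mm (its x) by 62 mm (its y), 16 mm high, about 30 g, rigid, does not open; second from below in the pile. Origin: centre of its underside, z up
- wax_block: cream block of wax, rigid, 34 mm (its x) by 42 mm (its y), 22 mm high, about 45 g; third from below in the pile. Origin: centre of its underside, z up
- small_bottle: small round brown bottle with a black cap, 26 mm in diameter, 52 mm high, rigid; stands upright on top of the pile. Origin: centre of its underside, z up along the bottle
- large_tray: fixed shallow tray of grey plastic, the largest one, square, 84 by 84 mm inside; floor 3 mm thick, walls 3 mm thick, rim 7 mm above the bench in all (4 mm above the tray's floor). Origin: centre of its underside on the bench, z up; x and y along its sides. Place of the timer
- oblong_tray: fixed shallow tray of grey plastic, oblong, 60 mm (x) by 78 mm (y) inside; floor 3 mm thick, walls 3 mm thick, rim 7 mm above the bench in all (4 mm above the tray's floor). Origin: centre of its underside on the bench, z up; long side along y. Place of the cover slip box
- small_tray: fixed shallow tray of grey plastic, small square, 56 by 56 mm inside; floor 3 mm thick, walls 3 mm thick, rim 7 mm above the bench in all (4 mm above the tray's floor). Origin: centre of its underside on the bench, z up; x and y along its sides. Place of the wax block
- round_tray: fixed shallow tray of grey plastic, round, 46 mm in diameter inside; floor 3 mm thick, walls 3 mm thick, rim 7 mm above the bench in all (4 mm above the tray's floor). Origin: centre of its underside on the bench, z up; Place of the small bottle
- tape_roll: loose roll of white cloth tape lying flat on the bench, 85 mm across, 25 mm high; a bystander, to be left alone. Origin: centre of its underside
Not all that is in view belongs to the job. What is shaped like the small_bottle but blue is not meant.

How it is judged:
At the end, for the whole second after the job is handed in: Each thing at rest, flat (0.1 rad) on the floor of its own tray, centred within 15 mm (timer), 14 (wax), 12 (slip box, bottle), square within 0.3 rad (slip box long side along long side; timer, wax any quarter turn; bottle free); tape moved under 30 mm (horizontal distance between timer and large_tray below 0.015 m and z of timer in the frame of large_tray below 0.006 m and angle between each of timer, slip_box, wax_block, small_bottle's own z axis and vertical below 0.1 rad and linear speed of each of timer, slip_box, wax_block, small_bottle below 0.02 m/s and (angle between the x axis of timer and the x axis of large_tray, either way round below 0.3 rad or angle between the x axis of timer and the y axis of large_tray, either way round below 0.3 rad) and horizontal distance between slip_box and oblong_tray below 0.012 m and z of slip_box in the frame of oblong_tray below 0.006 m and angle between the x axis of slip_box and the x axis of oblong_tray, either way round below 0.3 rad and horizontal distance between wax_block and small_tray below 0.014 m and z of wax_block in the frame of small_tray below 0.006 m and (angle between the x axis of wax_block and the x axis of small_tray, either way round below 0.3 rad or angle between the x axis of wax_block and the y axis of small_tray, either way round below 0.3 rad) and horizontal distance between small_bottle and round_tray below 0.012 m and z of small_bottle in the frame of round_tray below 0.006 m and distance of tape_roll from where it was at the start of the episode below 0.03 m); the robot touches nothing.
It fails at once if the small bottle is tipped over (more than 0.7 rad) (angle between small_bottle's own z axis and vertical above 0.7 rad).
It fails at once if the roll of tape is moved by more than 30 mm (distance of tape_roll from where it was at the start of the episode above 0.03 m).
It also fails if it takes over 112 s, if anything falls off the work surface, if the arm or the gripper's body presses on something with over 40 N, if the wrist force passes 120 N, or if a joint passes its speed limit or range.

## Robot

A 6-joint arm with a two-finger parallel gripper is mounted at the origin on a cart in front of the work surface, level with it; the furniture and walls round the work are solid. World frame = base frame: x ahead of the robot, y to its left, z up, the work surface at z = 0. Lengths are in m, angles in rad, forces in N, time in s.
With the tool pointing down it reaches from about 0.35 to 0.725 m from the base axis. Payload 4.3 kg.
Tool frame: the origin (TCP) lies midway between the tips of the shut fingers; the grasp point (between the pads) lies 19 mm behind it; z points along the fingers, y is the line along which they close (so a half turn about z gives the same grasp; the last joint's range is limited). The gripper opens to 85 mm and grips with 20 to 120 N. Pads are 22 mm wide; open, the fingers measure 114 mm over their backs; the gripper's body (76 mm by 85 mm) begins 54 mm behind the grasp point. The pads swing forward as they close: fully open they stand 13 mm farther back than shut.
Start: joints at [-1.262, 0.377, 0.081, 1.274, 0, 1.46], TCP at [0.234, -0.525, 0.192] pointing down, gripper open.
Joint ranges: [-2.72, 2.72], [-0.84, 1.66], [-1.02, 1.22], [-1.77, 2.12], [-1.37, 1.28], [-3.14, 3.14]. Speed limits (rad/s): [2.57, 2.57, 3.14, 3.14, 3.14, 3.14].

## Interface

Orientations are given as a 3x3 rotation matrix whose columns are the frame's x, y, z axes.
In Python, from cell import get_obs, read_camera, get_calibration, finish_job gives the robot as it stands.
- The arm moves only by the tool apply_moves, never from a script. Its argument "deltas" is text: rows parted by semicolons, each of 6 numbers parted by spaces: the shift along the tool's x, y, z in m, then the turn, a rotation vector about the tool's x, y, z in degrees. In form: dx dy dz wx wy wz; .... A call has exactly 8 rows; each row shifts and turns the commanded pose from where the row before left it, along the tool's axes as they then stand; what a row does not reach is not made up. A row lasts 1/12 s, in which the tool goes at most 41.7 mm and 7.16 degrees, less where a joint would pass 70% of its speed; a pose out of reach is approached as far as the arm can. A call with a gripper value outside its range is refused whole. "gripper" is the finger opening in m, from 0 to 0.0854, set as the call begins (left out, the last holds). The fingers move at their own pace and stop on an object; "force" is the grip in N (left out, the last holds). Time passes only in rows, so rows that do not move let the fingers close, or fill a call up. It gives the time, the measured TCP pose, the force, the opening and the grip force at its end, in the units of the state.
- get_obs(): the state, without advancing time (a new reading comes with each control period).
- read_camera(name): name is "scene" or "top" or "wrist"; returns (picture, depth): 400x640x3 uint8, red, green, blue; 400x640 float32, m along the optical axis (not along the pixel's ray), 0 where there is no reading.
- get_calibration(name): a dict with "fx", "fy", "cx", "cy" (pixels), "rvec" (rotation vector, rad) and "tvec" (3), from world to camera coordinates, as OpenCV has them. Camera axes: x right, y down, z forward; pixel columns grow to the right and rows downward; lengths in m; the calibration is good to about 2 mm. A picture is of the moment at which its call begins: read the wrist's pose just before it. get_calibration takes no time and is no camera call; for the wrist camera it gives the pose at the moment of the call.
- finish_job(): hands the job in; it is judged then, once.
The state is a dict: "t": time; "q": joint angles; "joint_velocities": joint speeds; "joint_torque": joint torques, N m; "tool_pos": TCP position; "orientation": TCP orientation; "force": force on the tool from outside, world axes, zero at the start; "ft_torque": the same for the moment, N m; "finger_gap": finger opening in m; "gripper_force": force on a finger pad.
Only numpy, scipy, OpenCV 4.12 (cv2) and the standard library are available. Lean on these libraries where they do the work, as an engineer would, in place of code of your own. Each camera call takes 0.05 s, during which the arm holds its last target. There are 200 camera calls.

## Working session

There is one attempt and no reset: what is moved stays moved. The work goes in short steps, Python scripts to look and compute and a tool call to move; the robot and the scene stay as the last step left them, time stands still between calls to the robot, and variables do not carry over. Pictures are saved under pics/ and viewed, at most 14 in all, crops included, and the job is handed in when it is done.

Besides the shell and the picture viewer there is one more tool, called after "Request:" as name(argument=value, ...) on one line, values as JSON. apply_moves: Moves the arm, as the interface text tells. Its arguments: {"type":"object","properties":{"deltas":{"type":"string"},"gripper":{"type":"number"},"force":{"type":"number"}},"required":["deltas"]}

```bash
ls; mkdir -p pics
cat > h.py <<'E'
import numpy as np,cv2
from cell import get_obs,read_camera,get_calibration,finish_job
def cam(n):
    c=get_calibration(n); im,d=read_camera(n)
    K=np.array([[c['fx'],0,c['cx']],[0,c['fy'],c['cy']],[0,0,1]]);R=cv2.Rodrigues(np.array(c['rvec'],float))[0];t=np.array(c['tvec'],float).ravel()
    return im,d,K,R,t
def pts(d,K,R,t):
    v,u=np.mgrid[:d.shape[0],:d.shape[1]]
    P=np.stack([(u-K[0,2])/K[0,0]*d,(v-K[1,2])/K[1,1]*d,d],-1)
    return (P-t)@R
def ray(u,v,z,K,R,t):
    C=-R.T@t; r=R.T@np.array([(u-K[0,2])/K[0,0],(v-K[1,2])/K[1,1],1]); return C+r*(z-C[2])/r[2]
def save(n,im): cv2.imwrite('pics/'+n+'.png',im[...,::-1])
E
python3 - <<'E'
from h import *
for n in('scene','top'):
    im,d,K,R,t=cam(n); save(n,im); np.savez(n,im=im,d=d,K=K,R=R,t=t); print(n,K[0,0],-R.T@t,R[2])
o=get_obs();print(o['t'],o['tool_pos'],o['orientation'],o['finger_gap'])
E
```

```text
pics
scene 483.7799905015249 [-0.26969182  0.48289523  1.18334466] [ 0.56069805 -0.34548278 -0.75250206]
top 442.34927551301183 [0.42788883 0.0048282  1.40607612] [ 0.09752016 -0.01930085 -0.99504638]
0.1 [ 0.23365198 -0.52470292  0.19126618] [[ 9.13576571e-01  4.06666414e-01 -5.26569057e-04]
 [ 4.06666701e-01 -9.13575017e-01  1.69814446e-03]
 [ 2.09517982e-04 -1.76552309e-03 -9.99998420e-01]] 0.08540961951552258
```

View pics/scene.png

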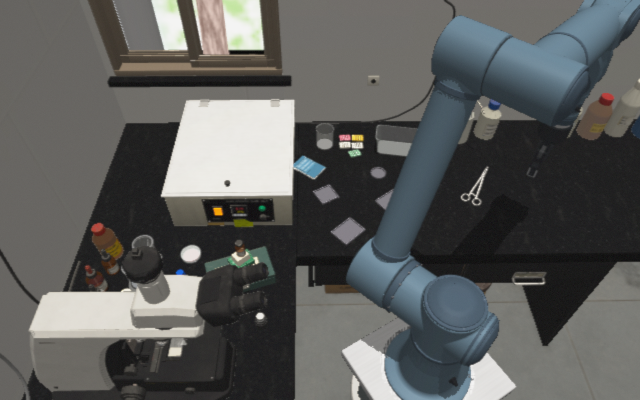

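View pics/top.png

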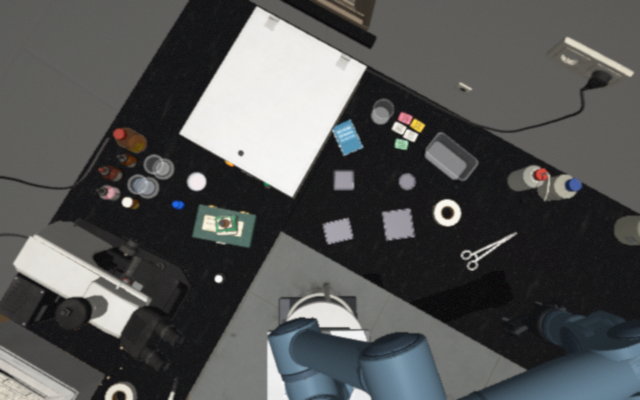

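Top view: the pile is on the green slide box at (223,226), with the bottle on top. Look-alikes are the blue bottle (178,204), a white cap (218,279) and brown bottles (127,160). Trays: small square (343,180), round (407,181), oblong (338,231), large (397,224). Tape is at (447,212), or possibly the other ring at (120,392). Next I measure and take a close crop.

Run:
```python
from h import *
g=np.load('top.npz');im,d,K,R,t=[g[k] for k in('im','d','K','R','t')]
P=pts(d,K,R,t)
a=cv2.resize(im[190:260,180:270],None,fx=6,fy=6,interpolation=cv2.INTER_CUBIC)
s=np.load('scene.npz')['im'];b=cv2.resize(s[225:295,195:285],None,fx=6,fy=6,interpolation=cv2.INTER_CUBIC)
c=cv2.resize(im[150:260,310:470],None,fx=3.4,fy=3.4)
save('crop1',cv2.resize(np.vstack([a,b]),(420,600))); 
gray=cv2.cvtColor(im,cv2.COLOR_RGB2HSV)
for n,(u,v) in dict(small=(343,180),round=(407,181),obl=(338,231),large=(397,224),tape=(447,212)).items():
    w=26 if n!='large' else 22
    m=np.zeros(im.shape[:2],np.uint8); sub=im[v-w:v+w,u-w:u+w].astype(int).max(-1)
    m[v-w:v+w,u-w:u+w]=(sub>75)*255
    k,l,st,ce=cv2.connectedComponentsWithStats(m)
    j=l[v,u] if l[v,u] else 1+st[1:,4].argmax()
    cs,_=cv2.findContours((l==j).astype(np.uint8),cv2.RETR_EXTERNAL,cv2.CHAIN_APPROX_NONE)
    W=np.array([ray(x,y,.005,K,R,t)[:2] for x,y in cs[0][:,0]]).astype(np.float32)
    r=cv2.minAreaRect(W*1000); print(n,np.round(r[0],1),np.round(r[1],1),round(r[2],1),im[v,u],cs[0][:,0].min(0),cs[0][:,0].max(0))
# height map pile
q=P[200:250,185:262]; z=q[...,2]
for lo,hi in((.035,.05),(.055,.068),(.07,.085),(.09,.106),(.12,.17)):
    mm=(z>lo)&(z<hi); W=q[mm][:,:2].astype(np.float32)*1000
    if len(W)>3:
        r=cv2.minAreaRect(W);print(lo,len(W),np.round(np.median(q[mm][:,2]),4),np.round(r[0],1),np.round(r[1],1),round(r[2],1))
w=P[10:195,185:360];mm=w[...,2]>.15;r=cv2.minAreaRect(w[mm][:,:2].astype(np.float32)*1000);print('table',r,w[...,2][mm].max(),np.round(cv2.boxPoints(r)))
```

```text
small [622.1 -86.9] [64.  61.3] 89.4 [158 155 163] [334 170] [354 189]
round [ 615. -289.] [51.7 51.7] 89.4 [151 147 157] [399 173] [415 189]
obl [459.2 -63.8] [69.9 86.6] 12.3 [166 164 172] [323 218] [352 244]
large [ 477.7 -255.5] [94.2 92.4] 6.9 [158 155 164] [382 208] [414 240]
tape [ 512.5 -413.8] [90.2 86.2] 89.3 [25 23 25] [433 199] [461 226]
0.035 1467 0.0436 [477.5 285.7] [178.4 105.2] 79.0
0.055 82 0.0597 [480.8 272.8] [61.3 57.7] 89.5
0.07 166 0.0758 [483.3 273.6] [61.1 45.2] 89.4
0.09 62 0.0966 [483.9 272.8] [30.8 40.3] 9.0
0.12 73 0.1473 [482.4 268.3] [21.8 24.8] 75.1
table ((797.7734985351562, 134.55125427246094), (448.9173278808594, 642.684814453125), 74.39198303222656) 1.4060761245950042 [[ 428.    5.]
 [1047. -168.]
 [1168.  264.]
 [ 549.  437.]]
```

View pics/crop1.png

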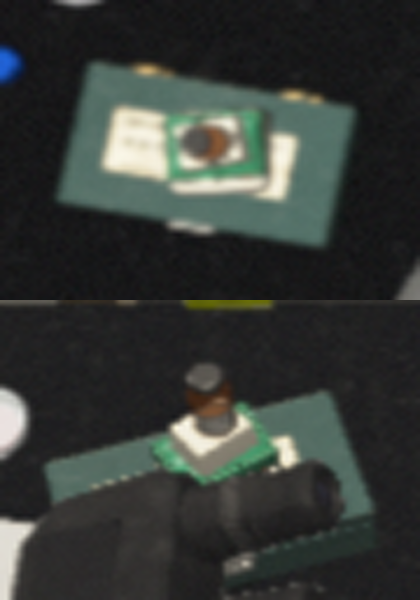

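The crop shows a brown bottle with a black cap on the cream wax block, on the green slip box, on the timer: this is the pile I want. The blue cap beside it is not. I'll move to above the trays for a wrist look.

Request:
apply_moves(deltas="0.0214 -0.0148 -0.01 0 0 0;0.0214 -0.0148 -0.01 0 0 0;0.0214 -0.0148 -0.01 0 0 0;0.0214 -0.0148 -0.01 0 0 0;0.0214 -0.0148 -0.01 0 0 0;0.0214 -0.0148 -0.01 0 0 0;0.0214 -0.0148 -0.01 0 0 0;0.0214 -0.0148 -0.01 0 0 0")

```text
t: 0.77
tool_pos: [0.3423, -0.3461, 0.2722]
orientation: [[0.914, 0.406, -0.001], [0.406, -0.914, 0.001], [-0.0, -0.001, -1.0]]
force: [-0.1, -0.7, -0.1]
finger_gap: 0.0852
gripper_force: 0.0
```

Request:
apply_moves(deltas="0.0214 -0.0148 -0.01 0 0 0;0.0214 -0.0148 -0.01 0 0 0;0.0214 -0.0148 -0.01 0 0 0;0.0214 -0.0148 -0.01 0 0 0;0.0214 -0.0148 -0.01 0 0 0;0.0214 -0.0148 -0.01 0 0 0;0.0214 -0.0148 -0.01 0 0 0;0.0214 -0.0148 -0.01 0 0 0")

```text
t: 1.43
tool_pos: [0.4506, -0.1684, 0.3522]
orientation: [[0.914, 0.407, -0.001], [0.407, -0.914, 0.0], [-0.001, -0.0, -1.0]]
force: [0.5, 0.3, 0.0]
finger_gap: 0.0853
gripper_force: 0.0
```

Run:
```python
from h import *
o=get_obs();im,d,K,R,t=cam('wrist');save('w1',im);np.savez('w1',im=im,d=d,K=K,R=R,t=t)
print(o['t'],o['tool_pos'],o['q'],K[0,0],-R.T@t,R)
g=np.load('top.npz');
for c in((295,196),(181,133)):print(ray(*c,.2,g['K'],g['R'],g['t']))
```

```text
1.4333 [ 0.45060298 -0.16842967  0.35224856] [-4.89599972e-01  1.98129379e-01  2.49741244e-01  1.62309166e+00
 -1.03914007e-04  2.23320431e+00] 330.5601462743083 [ 0.51586291 -0.13914661  0.53429067] [[ 0.40573602 -0.91398826 -0.00193416]
 [-0.87680781 -0.38982664  0.28150178]
 [-0.25804331 -0.11251952 -0.95955876]]
[0.55082794 0.06086104 0.2       ]
[0.72935794 0.37436674 0.2       ]
```

View pics/w1.png

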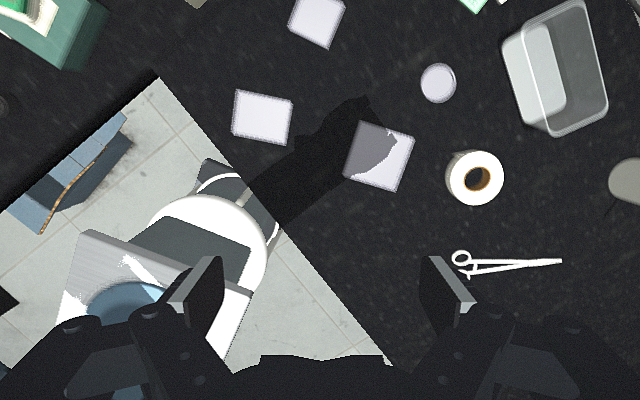

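The wrist view shows the trays: small square (317,20), oblong (262,117), large (378,155, partly in shadow), round (438,82). The tape is at (473,178). Measuring them now and moving on to the pile.

Run:
```python
from h import *
g=np.load('w1.npz');im,d,K,R,t=[g[k] for k in('im','d','K','R','t')]
P=pts(d,K,R,t);print('bench z',np.median(P[60:100,330:400,2]))
hi=im.astype(int).max(-1)
for n,(u,v) in dict(small=(317,20),round=(438,82),obl=(262,117),large=(378,155)).items():
    w=46; m=np.zeros(hi.shape,np.uint8); a,b=max(v-w,0),max(u-w,0)
    m[a:v+w,b:u+w]=(hi[a:v+w,b:u+w]>(70))*255
    k,l,st,ce=cv2.connectedComponentsWithStats(m); j=1+st[1:,4].argmax()
    cs,_=cv2.findContours((l==j).astype(np.uint8),cv2.RETR_EXTERNAL,cv2.CHAIN_APPROX_NONE)
    W=np.array([ray(x,y,.007,K,R,t)[:2] for x,y in cs[0][:,0]]).astype(np.float32)
    r=cv2.minAreaRect(W*1000); print(n,np.round(r[0],1),np.round(r[1],1),round(r[2],1),cs[0][:,0].min(0),cs[0][:,0].max(0))
```

```text
bench z 0.0001858999138253311
small [622.6 -81.7] [66.5 68.6] 0.1 [287   0] [345  50]
round [ 615.1 -285.7] [55.3 54.9] 23.9 [420  63] [456 102]
obl [459.7 -60.4] [71.  90.7] 12.0 [230  88] [293 145]
large [ 478.5 -253.8] [94.1 94.7] 7.0 [342 120] [415 192]
```

Request:
apply_moves(deltas="0 0 0 0 0 -7;0 0 0 0 0 -7;0 0 0 0 0 -7;0 0 0 0 0 -7;0 0 0 0 0 -7;0 0 0 0 0 -7;0 0 0 0 0 -7;0 0 0 0 0 -7")

```text
t: 2.15
tool_pos: [0.45, -0.1698, 0.3516]
orientation: [[0.168, 0.986, -0.001], [0.986, -0.168, 0.0], [0.0, -0.001, -1.0]]
force: [0.6, -0.4, 0.6]
finger_gap: 0.0853
gripper_force: 0.0
```

Request:
apply_moves(deltas="0.0274 -0.0027 0 0 0 0;0.0274 -0.0027 0 0 0 0;0.0274 -0.0027 0 0 0 0;0.0274 -0.0027 0 0 0 0;0.0274 -0.0027 0 0 0 0;0.0274 -0.0027 0 0 0 0;0.0274 -0.0027 0 0 0 0;0.0274 -0.0027 0 0 0 0")

```text
t: 2.82
tool_pos: [0.4668, 0.051, 0.3517]
orientation: [[0.174, 0.985, -0.001], [0.985, -0.174, -0.0], [-0.0, -0.001, -1.0]]
force: [0.3, 0.8, -0.3]
finger_gap: 0.0854
gripper_force: 0.0
```

Request:
apply_moves(deltas="0.0274 -0.0027 0.005 0 0 0;0.0274 -0.0027 0.005 0 0 0;0.0274 -0.0027 0.005 0 0 0;0.0274 -0.0027 0.005 0 0 0;0.0274 -0.0027 0.005 0 0 0;0.0274 -0.0027 0.005 0 0 0;0.0274 -0.0027 0.005 0 0 0;0.0274 -0.0027 0.005 0 0 0")

```text
t: 3.48
tool_pos: [0.4837, 0.2706, 0.3113]
orientation: [[0.174, 0.985, -0.001], [0.985, -0.174, -0.001], [-0.001, -0.001, -1.0]]
force: [0.3, -0.5, 0.2]
finger_gap: 0.0855
gripper_force: 0.0
```

```bash
cat >> h.py <<'E'
def wrist(n):
    o=get_obs();im,d,K,R,t=cam('wrist');save(n,im);np.savez(n,im=im,d=d,K=K,R=R,t=t)
    x=o['orientation']; print('t',o['t'],np.round(o['tool_pos'],4),'yaw',np.round(np.degrees(np.arctan2(x[1][0],x[0][0])),1),np.round(o['q'],2))
    return im,d,K,R,t
def layers(P,box,ls):
    x0,x1,y0,y1=box; s=(P[...,0]>x0)&(P[...,0]<x1)&(P[...,1]>y0)&(P[...,1]<y1)
    for lo,hi in ls:
        m=s&(P[...,2]>lo)&(P[...,2]<hi)
        if m.sum()<10: print(lo,hi,'none');continue
        k,l,st,ce=cv2.connectedComponentsWithStats(m.astype(np.uint8)); j=1+st[1:,4].argmax()
        q=P[l==j]; r=cv2.minAreaRect(q[:,:2].astype(np.float32)*1000)
        print(lo,hi,len(q),'z',np.round(np.median(q[:,2]),4),np.round(r[0],1),np.round(r[1],1),round(r[2],1))
E
python3 - <<'E'
from h import *
im,d,K,R,t=wrist('w2')
layers(pts(d,K,R,t),(.38,.6,.15,.4),[(.04,.048),(.058,.066),(.072,.082),(.094,.104),(.14,.16)])
E
```

```text
t 3.4833 [0.4837 0.2706 0.3113] yaw 80.0 [ 0.4   0.34  0.34  1.57 -0.    2.14]
0.04 0.048 7524 z 0.045 [476.1 286.4] [176.8 102.9] 78.4
0.058 0.066 285 z 0.0606 [463.3 286.4] [76.7 38.5] 56.4
0.072 0.082 788 z 0.0772 [482.  275.4] [46.  62.3] 2.6
0.094 0.104 374 z 0.0988 [483.5 275. ] [30.5 38.9] 11.2
0.14 0.16 297 z 0.1514 [482.4 272.2] [20.1 19.5] 38.5
```

View pics/w2.png

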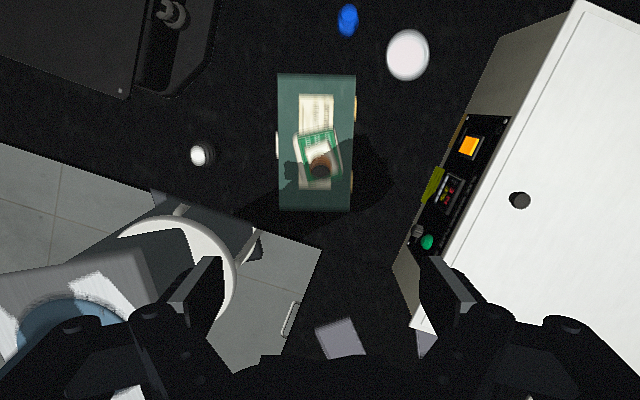

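Pile seen at (318,160): cap, wax, slip box, timer beneath. The layers give tops at .077, .099 and .151 m. Next I grasp the bottle.

Request:
apply_moves(deltas="0.001 -0.002 0.025 0 0 0;0 0 0.03 0 0 0;0 0 0.03 0 0 0;0 0 0.03 0 0 0;0 0 0.03 0 0 0;0 0 0.025 0 0 0;0 0 0.02 0 0 0;0 0 0.014 0 0 0", gripper=0.06)

```text
t: 4.2
tool_pos: [0.4803, 0.2696, 0.1051]
orientation: [[0.174, 0.985, -0.004], [0.985, -0.174, -0.002], [-0.003, -0.004, -1.0]]
force: [-0.4, -0.1, -0.3]
finger_gap: 0.06
gripper_force: 0.0
```

Request:
apply_moves(deltas="0 0 0 0 0 0;0 0 0 0 0 0;0 0 0 0 0 0;0 0 0 0 0 0;0 0 0 0 0 0;0 0 0 0 0 0;0 0 0 0 0 0;0 0 0 0 0 0", gripper=0.01, force=30)

```text
t: 4.87
tool_pos: [0.4832, 0.2712, 0.1093]
orientation: [[0.174, 0.985, 0.002], [0.985, -0.174, 0.001], [0.001, 0.002, -1.0]]
force: [-0.1, -0.1, 5.5]
finger_gap: 0.0163
gripper_force: 30.4
```

Run:
```python
from h import *
im,d,K,R,t=wrist('w3')
s=cam('scene')[0]
save('w3b',np.hstack([cv2.resize(im[150:400,200:440],(480,500)),cv2.resize(s[200:280,200:250],(312,500))]))
```

```text
t 4.8667 [0.4832 0.2712 0.1093] yaw 80.0 [ 0.4   0.37 -0.15  1.05 -0.    2.14]
```

View pics/w3b.png

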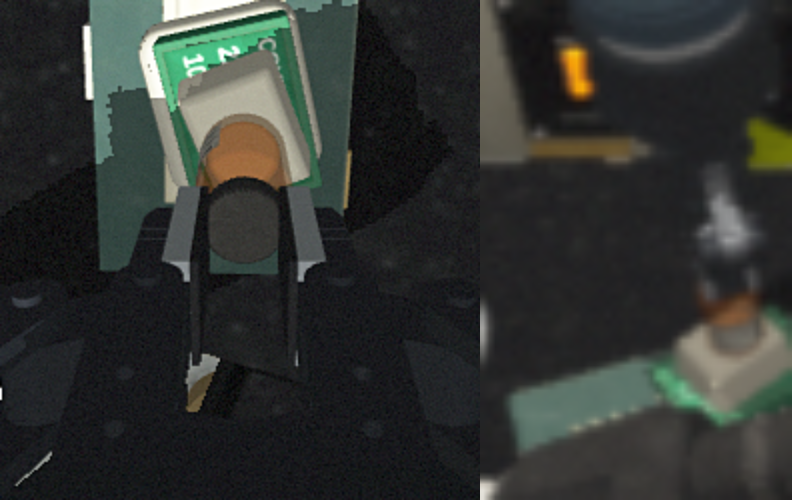

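Request:
apply_moves(deltas="0 0 -0.004 0 0 0;0 0 -0.006 0 0 0;0 0 -0.01 0 0 0;0 0 -0.02 0 0 0;0 0 -0.02 0 0 0;0 0 -0.02 0 0 0;0 0 -0.01 0 0 0;0 0 0 0 0 0")

```text
t: 5.63
tool_pos: [0.484, 0.2716, 0.2011]
orientation: [[0.174, 0.985, 0.005], [0.985, -0.174, 0.002], [0.003, 0.005, -1.0]]
force: [1.1, 0.0, -0.9]
finger_gap: 0.0163
gripper_force: 29.2
```

Run:
```python
from h import *
im,d,K,R,t=wrist('w4')
P=pts(d,K,R,t); save('w4b',np.hstack([cv2.resize(im[150:400,200:440],(480,500)),cv2.resize(cam('scene')[0][180:280,200:262],(312,500))]))
layers(P,(.38,.6,.15,.4),[(.04,.048),(.058,.066),(.072,.082),(.094,.104)])
o=get_obs();print(o['finger_gap'],o['force'])
```

```text
t 5.6333 [0.484  0.2716 0.2011] yaw 80.0 [ 0.4   0.33  0.03  1.27 -0.    2.14]
0.04 0.048 11288 z 0.045 [475.8 286.7] [176.5 103.9] 78.5
0.058 0.066 469 z 0.0607 [463.7 286.8] [76.9 39.1] 55.2
0.072 0.082 1376 z 0.0773 [482.2 275.6] [46.  61.9] 2.4
0.094 0.104 1452 z 0.0991 [483.8 274.5] [30.9 39.5] 11.3
0.01638551021828538 [ 0.43508706  0.41707139 -0.54097046]
```

View pics/w4b.png

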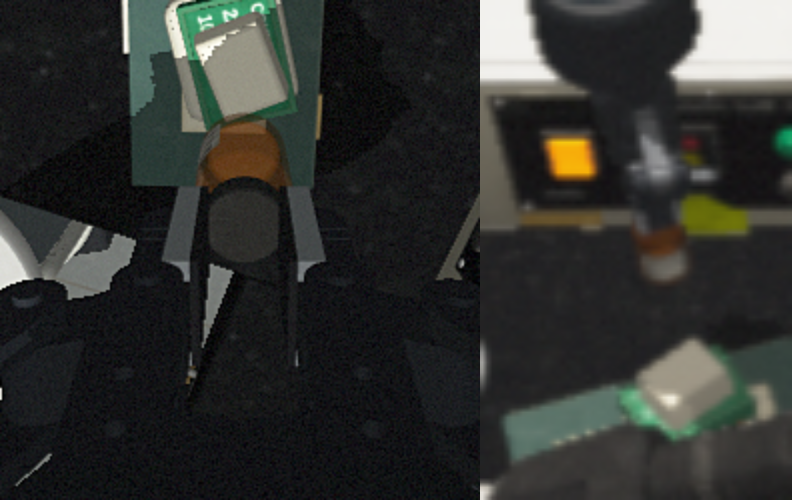

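The bottle hangs upright in the grip, and the wax block stays put on the slip box. I'm carrying the bottle to the round tray.

Request:
apply_moves(deltas="-0.015 0.0025 -0.014 0 0 0;-0.023 0.0038 -0.0125 0 0 0;-0.023 0.0038 -0.0125 0 0 0;-0.023 0.0038 -0.0125 0 0 0;-0.023 0.0038 -0.0125 0 0 0;-0.023 0.0038 -0.0125 0 0 0;-0.023 0.0038 -0.0125 0 0 0;-0.023 0.0038 -0.0125 0 0 0")

```text
t: 6.4
tool_pos: [0.4792, 0.0913, 0.2984]
orientation: [[0.174, 0.985, -0.003], [0.985, -0.174, -0.0], [-0.001, -0.003, -1.0]]
force: [0.0, 0.4, 0.6]
finger_gap: 0.016
gripper_force: 29.2
```

Request:
apply_moves(deltas="-0.024 0.0038 0 0 0 0;-0.024 0.0038 0 0 0 0;-0.024 0.0038 0 0 0 0;-0.024 0.0038 0 0 0 0;-0.024 0.0038 0 0 0 0;-0.024 0.0038 0 0 0 0;-0.023 0.0038 0 0 0 0;-0.022 0.0038 0 0 0 0")

```text
t: 7.07
tool_pos: [0.4764, -0.1, 0.2978]
orientation: [[0.174, 0.985, -0.003], [0.985, -0.174, 0.001], [0.0, -0.003, -1.0]]
force: [0.3, -0.2, -0.7]
finger_gap: 0.0162
gripper_force: 29.2
```

Request:
apply_moves(deltas="-0.02 0.02 0.01 0 0 0;-0.0207 0.021 0.02 0 0 0;-0.02 0.021 0.02 0 0 0;-0.02 0.021 0.02 0 0 0;-0.02 0.021 0.02 0 0 0;-0.02 0.021 0.02 0 0 0;-0.02 0.021 0.02 0 0 0;-0.02 0.0195 0.02 0 0 0")

```text
t: 7.73
tool_pos: [0.6121, -0.2865, 0.1462]
orientation: [[0.174, 0.985, -0.003], [0.985, -0.174, 0.002], [0.001, -0.003, -1.0]]
force: [0.4, 0.5, -0.1]
finger_gap: 0.0165
gripper_force: 29.2
```

Run:
```python
from h import *
im,d,K,R,t=wrist('w5')
save('w5b',im[100:400,120:520])
```

```text
t 7.7333 [ 0.6121 -0.2865  0.1462] yaw 80.0 [-0.53  0.61  0.34  1.3   0.    1.21]
```

View pics/w5b.png

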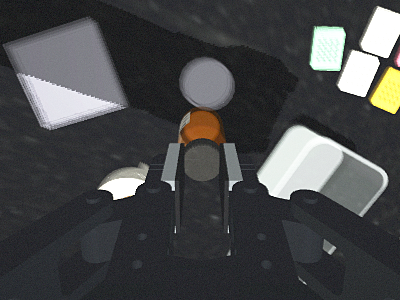

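The round tray is at full-image pixel (327,183), just ahead of the bottle. The trough lies to the right. I check the tray centre and the clearance.

Run:
```python
from h import *
g=np.load('w5.npz');im,d,K,R,t=[g[k] for k in('im','d','K','R','t')]
P=pts(d,K,R,t); 
m=np.zeros(d.shape,np.uint8);m[150:208,295:360]=(im[150:208,295:360].max(-1)>85)&(im[150:208,295:360].astype(int)[...,0]-im[150:208,295:360,2]<20)
k,l,st,ce=cv2.connectedComponentsWithStats(m); j=1+st[1:,4].argmax()
v,u=np.where(l==j);W=np.array([ray(x,y,.006,K,R,t)[:2] for x,y in zip(u,v)],np.float32)*1000
print(st[j],cv2.minEnclosingCircle(W))
q=P[220:330,370:515].reshape(-1,3);q=q[(q[:,2]>.01)&(q[:,2]<.12)&(q[:,0]>.6)];print(q.min(0),q.max(0))
```

```text
[ 301  158   53   50 2101] ((616.4558715820312, -290.898193359375), 27.685251235961914)
[ 0.65166507 -0.43037242  0.01006899] [ 0.75849144 -0.33663375  0.07087533]
```

Request:
apply_moves(deltas="-0.001 0.004 0.015 0 0 0;0 0 0.03 0 0 0;0 0 0.03 0 0 0;0 0 0.025 0 0 0;0 0 0.015 0 0 0;0 0 0.008 0 0 0;0 0 0.004 0 0 0;0 0 0 0 0 0")

```text
t: 8.45
tool_pos: [0.6153, -0.2871, 0.0214]
orientation: [[0.174, 0.985, -0.002], [0.985, -0.174, 0.001], [0.001, -0.002, -1.0]]
force: [-0.5, 0.0, -1.0]
finger_gap: 0.016
gripper_force: 29.2
```

Request:
apply_moves(deltas="0 0 0.002 0 0 0;0 0 0.002 0 0 0;0 0 0.002 0 0 0;0 0 0.001 0 0 0;0 0 0 0 0 0;0 0 0 0 0 0;0 0 0 0 0 0;0 0 0 0 0 0")

```text
t: 9.12
tool_pos: [0.6163, -0.2878, 0.0158]
orientation: [[0.174, 0.985, 0.0], [0.985, -0.174, -0.0], [-0.0, 0.0, -1.0]]
force: [0.2, -0.3, -0.4]
finger_gap: 0.0165
gripper_force: 29.2
```

Request:
apply_moves(deltas="0 0 0 0 0 0;0 0 0 0 0 0;0 0 0 0 0 0;0 0 0 0 0 0;0 0 0 0 0 0;0 0 0 0 0 0;0 0 0 0 0 0;0 0 0 0 0 0", gripper=0.055)

```text
t: 9.78
tool_pos: [0.6162, -0.2877, 0.0156]
orientation: [[0.174, 0.985, 0.0], [0.985, -0.174, -0.0], [-0.0, 0.0, -1.0]]
force: [0.2, -0.6, -0.0]
finger_gap: 0.0549
gripper_force: 0.0
```

Request:
apply_moves(deltas="0 0 -0.01 0 0 0;0 0 -0.02 0 0 0;0 0 -0.03 0 0 0;0 0 -0.035 0 0 0;0 0 -0.035 0 0 0;0 0 -0.035 0 0 0;0 0 -0.03 0 0 0;0 0 -0.01 0 0 0")

```text
t: 10.45
tool_pos: [0.618, -0.2887, 0.2278]
orientation: [[0.174, 0.985, 0.008], [0.985, -0.174, -0.005], [-0.003, 0.009, -1.0]]
force: [-0.6, 0.0, 1.1]
finger_gap: 0.0548
gripper_force: 0.0
```

Run:
```python
from h import *
im,d,K,R,t=wrist('w6')
layers(pts(d,K,R,t),(.55,.68,-.35,-.22),[(.003,.012),(.035,.06),(.05,.06)])
```

```text
t 10.45 [ 0.618  -0.2887  0.2278] yaw 80.0 [-0.53  0.62  0.56  1.5  -0.    1.22]
0.003 0.012 712 z 0.0045 [ 613.6 -288.7] [51.  50.3] 85.3
0.035 0.06 412 z 0.0547 [ 615.7 -285.3] [22.2 25.3] 85.2
0.05 0.06 272 z 0.0554 [ 615.5 -286.8] [19.7 19.3] 29.9
```

The bottle is upright, with its top at 55 mm, centred within about 3 mm. Back for the wax block.

Request:
apply_moves(deltas="0.01 -0.011 -0.012 0 0 0;0.02 -0.022 -0.012 0 0 0;0.021 -0.023 -0.012 0 0 0;0.022 -0.023 -0.012 0 0 0;0.022 -0.023 -0.01 0 0 0;0.022 -0.023 -0.01 0 0 0;0.022 -0.023 -0.005 0 0 0;0.02 -0.023 0 0 0 0")

```text
t: 11.17
tool_pos: [0.4746, -0.1001, 0.2945]
orientation: [[0.174, 0.985, 0.002], [0.985, -0.174, -0.0], [-0.0, 0.002, -1.0]]
force: [-0.2, 0.9, -0.1]
finger_gap: 0.0553
gripper_force: 0.0
```

Request:
apply_moves(deltas="0.024 -0.0037 0 0 0 0;0.024 -0.0037 0 0 0 0;0.024 -0.0037 0 0 0 0;0.024 -0.0037 0 0 0 0;0.024 -0.0037 0 0 0 0;0.024 -0.0037 0 0 0 0;0.024 -0.0037 0 0 0 0;0.024 -0.0037 0 0 0 0")

```text
t: 11.83
tool_pos: [0.479, 0.094, 0.2932]
orientation: [[0.174, 0.985, -0.001], [0.985, -0.174, -0.0], [-0.0, -0.001, -1.0]]
force: [-0.5, -0.9, -0.5]
finger_gap: 0.055
gripper_force: 0.0
```

Request:
apply_moves(deltas="0.024 -0.0037 0 0 0 0;0.024 -0.0037 0 0 0 0;0.024 -0.0037 0.01 0 0 0;0.024 -0.0037 0.015 0 0 0;0.024 -0.0037 0.02 0 0 0;0.024 -0.0037 0.02 0 0 0;0.022 -0.0037 0.015 0 0 0;0.012 -0.0017 0.01 0 0 0")

```text
t: 12.5
tool_pos: [0.4817, 0.2745, 0.2011]
orientation: [[0.172, 0.985, -0.003], [0.985, -0.172, -0.001], [-0.001, -0.003, -1.0]]
force: [-0.1, 0.2, 0.1]
finger_gap: 0.0548
gripper_force: 0.0
```

Request:
apply_moves(deltas="0 0 0 0 0 -7;0 0 0 0 0 -7;0 0 0 0 0 -7;0 0 0 0 0 0;0 0 0 0 0 0;0 0 0 0 0 0;0 0 0 0 0 0;0 0 0 0 0 0")

```text
t: 13.17
tool_pos: [0.4835, 0.2728, 0.2037]
orientation: [[-0.189, 0.982, 0.0], [0.982, 0.189, -0.0], [-0.0, 0.0, -1.0]]
force: [0.5, 0.1, 0.2]
finger_gap: 0.0548
gripper_force: 0.0
```

```bash
cat >> h.py <<'E'
def go(x,y,z):
    o=get_obs();R=np.array(o['orientation']);print('tool delta to target',np.round(R.T@(np.array([x,y,z])-o['tool_pos']),4))
E
python3 - <<'E'
from h import *
im,d,K,R,t=wrist('w7')
layers(pts(d,K,R,t),(.38,.6,.15,.4),[(.058,.066),(.072,.082),(.094,.104)])
go(.4838,.2745,.082)
E
```

```text
t 13.1667 [0.4835 0.2728 0.2037] yaw 100.9 [ 0.4   0.33  0.05  1.28 -0.    1.78]
0.058 0.066 561 z 0.0607 [464.7 286.9] [77.7 39.9] 55.1
0.072 0.082 1479 z 0.0772 [482.3 275.5] [45.9 62.5] 2.7
0.094 0.104 1427 z 0.099 [483.5 275. ] [30.4 38.2] 11.6
tool delta to target [0.0016 0.0007 0.1216]
```

Request:
apply_moves(deltas="0.002 0.001 0.015 0 0 0;0 0 0.025 0 0 0;0 0 0.025 0 0 0;0 0 0.025 0 0 0;0 0 0.016 0 0 0;0 0 0.01 0 0 0;0 0 0.005 0 0 0;0 0 0 0 0 0", gripper=0.058)

```text
t: 13.88
tool_pos: [0.4835, 0.2748, 0.0819]
orientation: [[-0.19, 0.982, -0.001], [0.982, 0.19, -0.001], [-0.0, -0.001, -1.0]]
force: [-0.1, 0.1, 0.1]
finger_gap: 0.0584
gripper_force: 0.0
```

Request:
apply_moves(deltas="0 0 0 0 0 0;0 0 0 0 0 0;0 0 0 0 0 0;0 0 0 0 0 0;0 0 0 0 0 0;0 0 0 0 0 0;0 0 0 0 0 0;0 0 0 0 0 0", gripper=0.01)

```text
t: 14.55
tool_pos: [0.484, 0.2751, 0.0826]
orientation: [[-0.191, 0.982, 0.0], [0.982, 0.191, -0.0], [-0.0, 0.0, -1.0]]
force: [1.0, -0.4, 0.3]
finger_gap: 0.0101
gripper_force: 0.0
```

Request:
apply_moves(deltas="0 0 -0.005 0 0 0;0 0 -0.01 0 0 0;0 0 -0.015 0 0 0;0 0 -0.025 0 0 0;0 0 -0.025 0 0 0;0 0 -0.02 0 0 0;0 0 -0.01 0 0 0;0 0 -0.005 0 0 0")

```text
t: 15.22
tool_pos: [0.4852, 0.2757, 0.2002]
orientation: [[-0.191, 0.982, 0.004], [0.982, 0.191, 0.002], [0.001, 0.004, -1.0]]
force: [1.2, -0.5, -0.5]
finger_gap: 0.0098
gripper_force: 0.0
```

Run:
```python
from h import *
im,d,K,R,t=wrist('w8')
layers(pts(d,K,R,t),(.38,.6,.15,.4),[(.058,.066),(.072,.082),(.094,.104)])
save('w8b',im[100:400,120:520])
```

```text
t 15.2167 [0.4852 0.2757 0.2002] yaw 101.0 [ 0.4   0.34  0.04  1.27 -0.    1.78]
0.058 0.066 574 z 0.0606 [463.9 286.6] [77.7 40.1] 55.7
0.072 0.082 1480 z 0.0772 [482.3 275.5] [46.  62.2] 2.5
0.094 0.104 1462 z 0.099 [483.5 275.1] [30.5 38.3] 11.3
```

View pics/w8b.png

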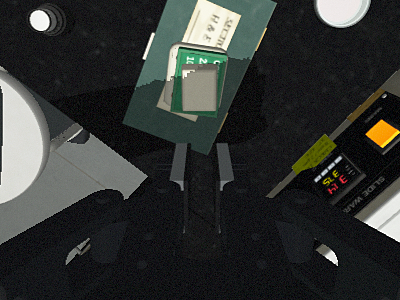

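The fingers closed to 10 mm with nothing between them, and the wax block is still on the pile at crop (198,90). I check where the fingertips really are, using the depth image.

Run:
```python
from h import *
g=np.load('w8.npz');im,d,K,R,t=[g[k] for k in('im','d','K','R','t')]
P=pts(d,K,R,t);o=get_obs();Rt=np.array(o['orientation']);T=(P-o['tool_pos'])@Rt
for v in range(238,330,8):
    print(v,[(u,*np.round(T[v,u]*1000).astype(int)) for u in range(292,362,10)])
```

```text
238 [(292, np.int64(-68), np.int64(-32), np.int64(154)), (302, np.int64(-68), np.int64(-21), np.int64(154)), (312, np.int64(-68), np.int64(-10), np.int64(154)), (322, np.int64(-68), np.int64(1), np.int64(155)), (332, np.int64(-68), np.int64(12), np.int64(155)), (342, np.int64(-87), np.int64(26), np.int64(200)), (352, np.int64(-87), np.int64(38), np.int64(201))]
246 [(292, np.int64(-98), np.int64(-37), np.int64(200)), (302, np.int64(11), np.int64(-8), np.int64(-47)), (312, np.int64(-77), np.int64(-10), np.int64(154)), (322, np.int64(-78), np.int64(1), np.int64(156)), (332, np.int64(-98), np.int64(13), np.int64(200)), (342, np.int64(12), np.int64(9), np.int64(-48)), (352, np.int64(-98), np.int64(38), np.int64(200))]
254 [(292, np.int64(8), np.int64(-13), np.int64(-47)), (302, np.int64(12), np.int64(-8), np.int64(-56)), (312, np.int64(-108), np.int64(-12), np.int64(199)), (322, np.int64(-108), np.int64(1), np.int64(199)), (332, np.int64(-108), np.int64(13), np.int64(200)), (342, np.int64(11), np.int64(9), np.int64(-55)), (352, np.int64(8), np.int64(14), np.int64(-47))]
262 [(292, np.int
[... 2509 characters left out ...]
(18), np.int64(-7), np.int64(-107)), (302, np.int64(2), np.int64(-6), np.int64(-85)), (312, np.int64(-201), np.int64(-13), np.int64(199)), (322, np.int64(-202), np.int64(1), np.int64(200)), (332, np.int64(-201), np.int64(14), np.int64(199)), (342, np.int64(2), np.int64(7), np.int64(-86)), (352, np.int64(17), np.int64(8), np.int64(-107))]
326 [(292, np.int64(17), np.int64(-7), np.int64(-110)), (302, np.int64(-2), np.int64(-6), np.int64(-85)), (312, np.int64(-214), np.int64(-13), np.int64(199)), (322, np.int64(-215), np.int64(1), np.int64(201)), (332, np.int64(-215), np.int64(14), np.int64(200)), (342, np.int64(-1), np.int64(7), np.int64(-86)), (352, np.int64(17), np.int64(8), np.int64(-110))]
```

Run:
```python
from h import *
for n,pos,th in(('w4',(.484,.2716,.2011),80),('w5',(.6121,-.2865,.1462),80)):
    g=np.load(n+'.npz');im,d,K,R,t=[g[k] for k in('im','d','K','R','t')]
    c,s=np.cos(np.radians(th)),np.sin(np.radians(th));Rt=np.array([[c,s,0],[s,-c,0],[0,0,-1.]])
    T=(pts(d,K,R,t)-pos)@Rt
    print(n)
    for u,v in((322,255),(322,235),(322,228),(290,250),(288,270),(300,246),(296,246),(300,260),(303,270),(355,250),(350,246)):
        print((u,v),im[v,u],np.round(T[v,u]*1000,1),round(float(d[v,u]),3))
```

```text
w4
(322, 255) [47 40 42] [  4.9  -0.  -42.4] 0.153
(322, 235) [101  61  13] [  9.7   0.  -29.7] 0.164
(322, 228) [100  60  28] [ 12.2   0.  -26.6] 0.166
(290, 250) [69 71 73] [ 11.7 -13.8 -51.9] 0.142
(288, 270) [69 73 73] [ 11.1 -13.1 -68.7] 0.126
(300, 246) [ 8 10 13] [ 11.9  -9.7 -48. ] 0.145
(296, 246) [64 68 71] [ 11.4 -11.6 -46.9] 0.147
(300, 260) [22 22 26] [ 11.2  -9.  -60.4] 0.134
(303, 270) [13 20 17] [  2.   -8.4 -51.4] 0.145
(355, 250) [68 72 73] [ 11.5  14.1 -51.6] 0.142
(350, 246) [73 76 77] [ 11.5  12.3 -47.3] 0.146
w5
(322, 255) [88 90 86] [  5.3   0.3 -43.1] 0.152
(322, 235) [162  84  26] [  9.6   0.3 -29.4] 0.164
(322, 228) [161  85  27] [ 12.    0.3 -25.9] 0.167
(290, 250) [128 133 134] [ 11.4 -13.4 -51.1] 0.143
(288, 270) [128 133 132] [ 11.3 -12.5 -69. ] 0.125
(300, 246) [28 29 33] [ 11.8  -9.3 -47.7] 0.146
(296, 246) [125 135 132] [ 11.6 -11.1 -47.3] 0.146
(300, 260) [35 34 35] [ 11.9  -8.4 -61.7] 0.132
(303, 270) [32 32 34] [  2.   -8.  -51.4] 0.145
(355, 250) [129 133 137] [ 11.6  14.6 -51.5] 0.142
(350, 246) [126 134 136] [ 11.9  12.7 -47.9] 0.145
```

By depth, the real fingertips sit about 40 mm behind the reported TCP. So the bottle was held by its cap, and I need to go about 37 mm lower for the wax block.

Request:
apply_moves(deltas="-0.001 -0.001 0.02 0 0 0;0 0 0.03 0 0 0;0 0 0.03 0 0 0;0 0 0.03 0 0 0;0 0 0.02 0 0 0;0 0 0.012 0 0 0;0 0 0.007 0 0 0;0 0 0.004 0 0 0", gripper=0.058)

```text
t: 15.93
tool_pos: [0.4815, 0.2732, 0.0425]
orientation: [[-0.191, 0.982, -0.003], [0.982, 0.191, -0.002], [-0.001, -0.004, -1.0]]
force: [0.2, 0.2, 0.2]
finger_gap: 0.0578
gripper_force: 0.0
```

Request:
apply_moves(deltas="0 0 0 0 0 0;0 0 0 0 0 0;0 0 0 0 0 0;0 0 0 0 0 0;0 0 0 0 0 0;0 0 0 0 0 0;0 0 0 0 0 0;0 0 0 0 0 0", gripper=0.01)

```text
t: 16.6
tool_pos: [0.4839, 0.2742, 0.0453]
orientation: [[-0.191, 0.982, 0.002], [0.982, 0.191, 0.001], [0.0, 0.002, -1.0]]
force: [0.3, -0.1, 3.9]
finger_gap: 0.0309
gripper_force: 30.2
```

Wax block gripped (gap 31 mm). I lift it and carry it round the near corner. I'll turn so the camera faces the robot, away from the warming table.

Request:
apply_moves(deltas="0 0 -0.005 0 0 0;0 0 -0.015 0 0 0;0 0 -0.025 0 0 0;0 0 -0.035 0 0 0;0 0 -0.035 0 0 0;0 0 -0.035 0 0 0;0 0 -0.035 0 0 0;0 0 -0.02 0 0 0")

```text
t: 17.27
tool_pos: [0.484, 0.2743, 0.2539]
orientation: [[-0.191, 0.982, 0.004], [0.982, 0.191, 0.002], [0.001, 0.004, -1.0]]
force: [1.0, 0.4, -1.1]
finger_gap: 0.0308
gripper_force: 29.7
```

Request:
apply_moves(deltas="-0.012 -0.0028 -0.01 0 0 0;-0.023 -0.0048 0 0 0 0;-0.024 -0.0048 0 0 0 0;-0.024 -0.005 0 0 0 0;-0.024 -0.005 0 0 0 0;-0.024 -0.005 0 0 0 0;-0.024 -0.005 0 0 0 0;-0.024 -0.005 0 0 0 0")

```text
t: 17.93
tool_pos: [0.4793, 0.0892, 0.2584]
orientation: [[-0.191, 0.982, -0.002], [0.982, 0.19, -0.001], [-0.0, -0.003, -1.0]]
force: [0.5, 1.5, -1.2]
finger_gap: 0.0309
gripper_force: 29.7
```

Request:
apply_moves(deltas="-0.024 -0.005 0 0 0 0;-0.024 -0.005 0 0 0 0;-0.024 -0.005 0 0 0 0;-0.024 -0.005 0 0 0 0;-0.024 -0.005 0 0 0 0;-0.024 -0.005 0 0 0 0;-0.024 -0.005 0 0 0 0;-0.02 -0.004 0 0 0 0")

```text
t: 18.6
tool_pos: [0.4766, -0.1028, 0.2584]
orientation: [[-0.19, 0.982, -0.003], [0.982, 0.19, 0.0], [0.001, -0.002, -1.0]]
force: [-0.3, -0.3, -0.8]
finger_gap: 0.0308
gripper_force: 29.7
```

Request:
apply_moves(deltas="0 0 0.005 0 0 -6;0 0 0.01 0 0 -7;0 0 0.01 0 0 -7;0 0 0.01 0 0 -7;0 0 0.01 0 0 -7;0 0 0.01 0 0 -7;0 0 0.01 0 0 -7;0 0 0 0 0 -7")

```text
t: 19.27
tool_pos: [0.4753, -0.1007, 0.1913]
orientation: [[-0.916, 0.402, -0.006], [0.402, 0.916, 0.002], [0.006, -0.001, -1.0]]
force: [0.1, 0.6, 0.3]
finger_gap: 0.0308
gripper_force: 29.7
```

Request:
apply_moves(deltas="0 0 0 0 0 -7;0 0 0 0 0 -7;0 0 0 0 0 -7;0 0 0 0 0 -3;0 0 0 0 0 0;0 0 0 0 0 0;0 0 0 0 0 0;0 0 0 0 0 0")

```text
t: 19.93
tool_pos: [0.4778, -0.101, 0.1943]
orientation: [[-1.0, 0.001, -0.001], [0.001, 1.0, 0.0], [0.001, 0.0, -1.0]]
force: [0.4, 0.3, 0.2]
finger_gap: 0.0303
gripper_force: 29.7
```

Run:
```python
from h import *
im,d,K,R,t=wrist('w9'); go(.622,-.085,.04); save('w9b',im[:,:])
P=pts(d,K,R,t)
layers(P,(.55,.7,-.16,-.02),[(.0025,.012)])
o=get_obs();T=(P-o['tool_pos'])@np.array(o['orientation'])
m=(np.abs(T[...,1])<.012)&(np.abs(T[...,0])<.04)&(T[...,2]<0)&(T[...,2]>-.07);q=T[m];print(len(q),q.min(0),q.max(0))
```

```text
t 19.9333 [ 0.4778 -0.101   0.1943] yaw 179.9 [-0.34  0.2  -0.15  1.22 -0.   -0.34]
tool delta to target [-0.1441  0.0161  0.1543]
0.0025 0.012 13 z 0.0067 [646.  -56.6] [12.3  2.6] 1.2
5388 [-0.01909616 -0.01199962 -0.05551397] [ 0.02118892  0.01199607 -0.0310054 ]
```

View pics/w9b.png

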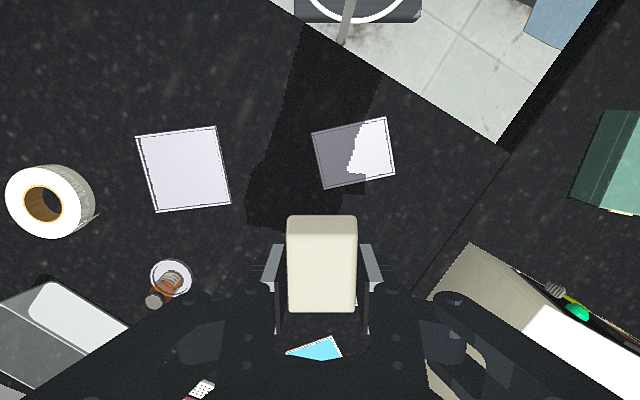

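The wax block is held centred at (322,263). The bottle stands in its tray at (170,280). Measuring the oblong (355,153) and large (183,170) trays here, then placing the wax.

Run:
```python
from h import *
g=np.load('w9.npz');im,d,K,R,t=[g[k] for k in('im','d','K','R','t')]
hi=im.astype(int).max(-1)
for n,(u,v) in dict(obl=(355,153),large=(183,170)).items():
    w=52; m=np.zeros(hi.shape,np.uint8); m[v-w:v+w,u-w:u+w]=(hi[v-w:v+w,u-w:u+w]>62)
    m=cv2.morphologyEx(m,cv2.MORPH_OPEN,np.ones((3,3)))
    k,l,st,ce=cv2.connectedComponentsWithStats(m); j=l[v,u]
    c=cv2.findContours((l==j).astype(np.uint8),cv2.RETR_EXTERNAL,cv2.CHAIN_APPROX_NONE)[0][0][:,0]
    W=np.array([ray(x,y,.006,K,R,t)[:2] for x,y in c],np.float32)*1000
    print(n,cv2.minAreaRect(W),c.min(0),c.max(0))
```

```text
obl ((458.0563659667969, -64.29676818847656), (66.9626235961914, 84.35263061523438), 12.370845794677734) [311 116] [395 188]
large ((476.6719055175781, -256.0659484863281), (90.74759674072266, 92.59125518798828), 6.935772895812988) [135 125] [231 212]
```

Request:
apply_moves(deltas="-0.012 0.001 0.01 0 0 0;-0.018 0.002 0.02 0 0 0;-0.02 0.002 0.02 0 0 0;-0.02 0.002 0.025 0 0 0;-0.02 0.002 0.025 0 0 0;-0.02 0.002 0.025 0 0 0;-0.02 0.002 0.02 0 0 0;-0.014 0.002 0.01 0 0 0")

```text
t: 20.65
tool_pos: [0.6218, -0.0854, 0.0361]
orientation: [[-1.0, 0.0, -0.004], [0.0, 1.0, 0.001], [0.004, 0.001, -1.0]]
force: [-0.3, 0.4, 0.0]
finger_gap: 0.0304
gripper_force: 29.7
```

Request:
apply_moves(deltas="0 0 0.012 0 0 0;0 0 0.012 0 0 0;0 0 0.012 0 0 0;0 0 0.01 0 0 0;0 0 0.008 0 0 0;0 0 0.004 0 0 0;0 0 0 0 0 0;0 0 0 0 0 0")

```text
t: 21.32
tool_pos: [0.6223, -0.086, -0.0182]
orientation: [[-1.0, 0.0, 0.0], [0.0, 1.0, -0.0], [-0.0, -0.0, -1.0]]
force: [0.8, 0.4, -0.3]
finger_gap: 0.0305
gripper_force: 29.7
```

Request:
apply_moves(deltas="0 0 0.003 0 0 0;0 0 0.003 0 0 0;0 0 0.002 0 0 0;0 0 0.0015 0 0 0;0 0 0 0 0 0;0 0 0 0 0 0;0 0 0 0 0 0;0 0 0 0 0 0")

```text
t: 21.98
tool_pos: [0.6223, -0.086, -0.0278]
orientation: [[-1.0, 0.0, 0.0], [0.0, 1.0, -0.0], [-0.0, -0.0, -1.0]]
force: [-0.1, 0.6, 0.3]
finger_gap: 0.0306
gripper_force: 29.7
```

Request:
apply_moves(deltas="0 0 0 0 0 0;0 0 0 0 0 0;0 0 0 0 0 0;0 0 0 0 0 0;0 0 0 0 0 0;0 0 0 0 0 0;0 0 0 0 0 0;0 0 0 0 0 0", gripper=0.052)

```text
t: 22.65
tool_pos: [0.6222, -0.086, -0.0279]
orientation: [[-1.0, 0.0, -0.0], [0.0, 1.0, -0.0], [0.0, -0.0, -1.0]]
force: [0.0, 0.9, -0.6]
finger_gap: 0.0519
gripper_force: 0.0
```

Request:
apply_moves(deltas="0 0 -0.01 0 0 0;0 0 -0.02 0 0 0;0 0 -0.03 0 0 0;0 0 -0.035 0 0 0;0 0 -0.035 0 0 0;0 0 -0.035 0 0 0;0 0 -0.035 0 0 0;0 0 -0.03 0 0 0")

```text
t: 23.32
tool_pos: [0.6224, -0.086, 0.2059]
orientation: [[-1.0, 0.0, 0.003], [0.0, 1.0, -0.001], [-0.003, -0.001, -1.0]]
force: [1.3, -0.2, 0.2]
finger_gap: 0.052
gripper_force: 0.0
```

Request:
apply_moves(deltas="0.012 -0.001 -0.015 0 0 0;0.018 -0.002 -0.015 0 0 0;0.02 -0.002 -0.01 0 0 0;0.02 -0.002 0 0 0 0;0.02 -0.002 0 0 0 0;0.02 -0.002 0 0 0 0;0.02 -0.002 0 0 0 0;0.014 -0.002 0 0 0 0")

```text
t: 23.98
tool_pos: [0.4764, -0.1008, 0.2431]
orientation: [[-1.0, 0.0, 0.0], [0.0, 1.0, -0.0], [-0.0, -0.0, -1.0]]
force: [0.8, -0.2, 0.9]
finger_gap: 0.052
gripper_force: 0.0
```

Run:
```python
from h import *
im,d,K,R,t=cam('top')
P=pts(d,K,R,t)
layers(P,(.57,.68,-.14,-.03),[(.0025,.012),(.017,.03)])
s,ds,K,R,t=cam('scene'); layers(pts(ds,K,R,t),(.57,.68,-.14,-.03),[(.0025,.012),(.02,.03)])
a=cv2.resize(im[140:260,300:470],None,fx=4,fy=4)
save('t2',a)
o=get_obs();print(o['t'],o['tool_pos'],o['q'])
```

```text
0.0025 0.012 36 z 0.0045 [ 610.7 -109.2] [14.7 41.4] 81.2
0.017 0.03 112 z 0.0239 [622.2 -85.5] [40.3 29.7] 4.5
0.0025 0.012 141 z 0.0055 [622.3 -86.7] [74.1 70.9] 82.9
0.02 0.03 90 z 0.0248 [622.1 -82.7] [42.2 32.7] 1.8
24.0833 [ 0.47630924 -0.10090937  0.24333556] [-3.38949433e-01  1.86897971e-01 -4.55218221e-02  1.33784062e+00
 -2.77024362e-04 -3.37801403e-01]
```

View pics/t2.png

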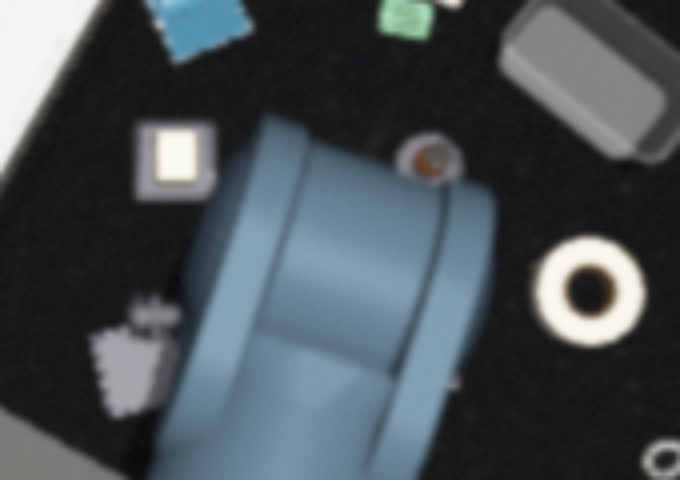

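The wax block sits in the small tray at crop (176,157), centred with its top at 25 mm. Back for the slip box.

Request:
apply_moves(deltas="0 0 0 0 0 5;0 0 0 0 0 7;0 0 0 0 0 7;0 0 0 0 0 7;0 0 0 0 0 7;0 0 0 0 0 7;0 0 0 0 0 7;0 0 0 0 0 7", gripper=0.07)

```text
t: 24.75
tool_pos: [0.4791, -0.1009, 0.2426]
orientation: [[-0.583, 0.812, 0.001], [0.812, 0.583, -0.0], [-0.001, 0.001, -1.0]]
force: [0.1, 0.8, -0.4]
finger_gap: 0.0697
gripper_force: 0.0
```

Request:
apply_moves(deltas="0 0 0 0 0 7;0 0 0 0 0 7;0 0 0 0 0 7;0 0 0 0 0 7;0 0 0 0 0 5.3;0 0 0 0 0 0;0 0 0 0 0 0;0 0 0 0 0 0")

```text
t: 25.42
tool_pos: [0.4786, -0.1009, 0.2423]
orientation: [[-0.049, 0.999, 0.0], [0.999, 0.049, -0.0], [-0.0, 0.0, -1.0]]
force: [-0.7, -1.4, -0.2]
finger_gap: 0.07
gripper_force: 0.0
```

Request:
apply_moves(deltas="0.015 0.0007 0 0 0 0;0.024 0.0014 0 0 0 0;0.025 0.0015 0 0 0 0;0.025 0.0015 0 0 0 0;0.025 0.0015 0 0 0 0;0.025 0.0015 0 0 0 0;0.025 0.0015 0 0 0 0;0.025 0.0015 0 0 0 0")

```text
t: 26.08
tool_pos: [0.4804, 0.0897, 0.2423]
orientation: [[-0.049, 0.999, 0.0], [0.999, 0.049, -0.0], [-0.0, 0.0, -1.0]]
force: [-0.2, -0.4, -0.1]
finger_gap: 0.0701
gripper_force: 0.0
```

Request:
apply_moves(deltas="0.025 0.0015 0 0 0 0;0.025 0.0015 0 0 0 0;0.025 0.0015 0 0 0 0;0.025 0.0015 0.01 0 0 0;0.025 0.0015 0.02 0 0 0;0.025 0.0015 0.02 0 0 0;0.022 0.0015 0.015 0 0 0;0.015 0.0015 0.01 0 0 0")

```text
t: 26.75
tool_pos: [0.4826, 0.2774, 0.1652]
orientation: [[-0.05, 0.999, -0.002], [0.999, 0.05, -0.0], [-0.0, -0.002, -1.0]]
force: [-1.0, 0.1, -0.6]
finger_gap: 0.07
gripper_force: 0.0
```

Run:
```python
from h import *
g=np.load('w9.npz');d,K,R,t=[g[k] for k in('d','K','R','t')]
T=(pts(d,K,R,t)-[.4778,-.101,.1943])@np.diag([-1,1,-1.])
for sg in(1,-1):
    m=(sg*T[...,1]>.0155)&(sg*T[...,1]<.03)&(abs(T[...,0])<.013)&(T[...,2]>-.09)&(T[...,2]<-.01);print(np.percentile(T[m][:,2],[90,98,99.5,100]))
im,d,K,R,t=wrist('w10')
layers(pts(d,K,R,t),(.38,.6,.15,.4),[(.058,.066),(.072,.082)])
go(.4823,.2755,.027)
```

```text
[-0.05221973 -0.04754429 -0.04488082 -0.04359721]
[-0.052826   -0.04680263 -0.04461495 -0.04364163]
t 26.75 [0.4826 0.2774 0.1652] yaw 92.9 [ 0.41  0.35 -0.03  1.19  0.    1.93]
0.058 0.066 673 z 0.0607 [464.2 287.2] [77.5 39.2] 54.4
0.072 0.082 3837 z 0.0773 [482.3 275.7] [46.2 61.9] 2.6
tool delta to target [-0.0036  0.0006  0.1367]
```

Request:
apply_moves(deltas="-0.002 0 0.015 0 0 0;0 0 0.025 0 0 0;0 0 0.03 0 0 0;0 0 0.028 0 0 0;0 0 0.02 0 0 0;0 0 0.014 0 0 0;0 0 0.008 0 0 0;0 0 0 0 0 0")

```text
t: 27.47
tool_pos: [0.4827, 0.2728, 0.0257]
orientation: [[-0.047, 0.999, -0.003], [0.999, 0.047, -0.001], [-0.001, -0.003, -1.0]]
force: [-1.5, 0.7, -0.0]
finger_gap: 0.07
gripper_force: 0.0
```

Request:
apply_moves(deltas="0 0 0 0 0 0;0 0 0 0 0 0;0 0 0 0 0 0;0 0 0 0 0 0;0 0 0 0 0 0;0 0 0 0 0 0;0 0 0 0 0 0;0 0 0 0 0 0")

```text
t: 28.13
tool_pos: [0.4837, 0.2738, 0.0271]
orientation: [[-0.047, 0.999, 0.0], [0.999, 0.047, -0.0], [-0.0, 0.0, -1.0]]
force: [0.9, 0.4, 0.5]
finger_gap: 0.0699
gripper_force: 0.0
```

Request:
apply_moves(deltas="0.002 0 0.002 0 0 0;0 0 0.002 0 0 0;0 0 0.001 0 0 0;0 0 0 0 0 0;0 0 0 0 0 0;0 0 0 0 0 0;0 0 0 0 0 0;0 0 0 0 0 0")

```text
t: 28.8
tool_pos: [0.4837, 0.2757, 0.0221]
orientation: [[-0.047, 0.999, 0.0], [0.999, 0.047, -0.0], [-0.0, 0.0, -1.0]]
force: [-0.1, -0.3, -0.9]
finger_gap: 0.0699
gripper_force: 0.0
```

Request:
apply_moves(deltas="0 0 0 0 0 0;0 0 0 0 0 0;0 0 0 0 0 0;0 0 0 0 0 0;0 0 0 0 0 0;0 0 0 0 0 0;0 0 0 0 0 0;0 0 0 0 0 0", gripper=0.03)

```text
t: 29.47
tool_pos: [0.4838, 0.2759, 0.0223]
orientation: [[-0.047, 0.999, 0.001], [0.999, 0.047, 0.0], [0.0, 0.001, -1.0]]
force: [0.9, -0.6, 2.4]
finger_gap: 0.0451
gripper_force: 31.8
```

Request:
apply_moves(deltas="0 0 -0.003 0 0 0;0 0 -0.006 0 0 0;0 0 -0.01 0 0 0;0 0 -0.02 0 0 0;0 0 -0.02 0 0 0;0 0 -0.02 0 0 0;0 0 -0.01 0 0 0;0 0 0 0 0 0")

```text
t: 30.13
tool_pos: [0.4857, 0.2767, 0.1143]
orientation: [[-0.047, 0.999, 0.005], [0.999, 0.047, 0.002], [0.002, 0.005, -1.0]]
force: [0.2, 0.0, -0.5]
finger_gap: 0.0452
gripper_force: 31.6
```

Run:
```python
from h import *
im,d,K,R,t=wrist('w11'); save('w11b',im[60:380,160:480]); P=pts(d,K,R,t)
layers(P,(.38,.6,.15,.4),[(.057,.066),(.072,.082)])
o=get_obs();T=(P-o['tool_pos'])@np.array(o['orientation'])
m=(np.abs(T[...,1])<.02)&(np.abs(T[...,0])<.045)&(T[...,2]<0)&(T[...,2]>-.08);q=T[m];print(len(q),q.min(0),q.max(0))
```

```text
t 30.1333 [0.4857 0.2767 0.1143] yaw 92.7 [ 0.4   0.37 -0.13  1.06 -0.    1.93]
0.057 0.066 2878 z 0.061 [478.7 294.4] [58.4 28.2] 2.8
0.072 0.082 none
12927 [-0.0314327  -0.01999985 -0.05891529] [ 0.03176772  0.01999997 -0.04012774]
```

View pics/w11b.png

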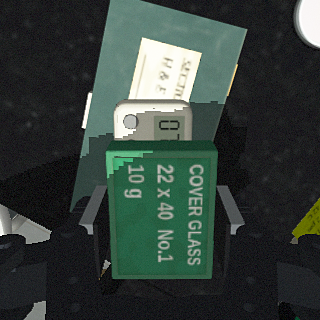

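Slip box held level at crop (162,210). The timer shows beneath at (150,125). Carrying the slip box to the oblong tray.

Request:
apply_moves(deltas="0 0 -0.015 0 0 0;0 0 -0.025 0 0 0;0 0 -0.03 0 0 0;-0.005 -0.001 -0.03 0 0 0;-0.01 -0.001 -0.02 0 0 0;-0.015 -0.002 -0.01 0 0 0;-0.02 -0.003 -0.005 0 0 0;-0.022 -0.003 0 0 0 0")

```text
t: 30.85
tool_pos: [0.4772, 0.2032, 0.2461]
orientation: [[-0.048, 0.999, 0.0], [0.999, 0.048, 0.0], [0.0, 0.0, -1.0]]
force: [0.0, 0.4, -0.5]
finger_gap: 0.0454
gripper_force: 31.6
```

Request:
apply_moves(deltas="-0.025 -0.003 0 0 0 0;-0.026 -0.003 0 0 0 0;-0.026 -0.003 0 0 0 0;-0.026 -0.003 0 0 0 0;-0.026 -0.003 0 0 0 0;-0.026 -0.003 0 0 0 0;-0.026 -0.003 0 0 0 0;-0.026 -0.003 0 0 0 0")

```text
t: 31.52
tool_pos: [0.4616, -0.0056, 0.2445]
orientation: [[-0.047, 0.999, -0.003], [0.999, 0.047, 0.0], [0.0, -0.003, -1.0]]
force: [-0.1, 0.3, -1.6]
finger_gap: 0.0454
gripper_force: 31.6
```

Request:
apply_moves(deltas="-0.025 -0.003 0 0 0 0;-0.02 -0.003 0 0 0 0;-0.014 -0.002 0.01 0 0 0;0 0 0.02 0 0 -5;0 0 0.02 0 0 -4.6;0 0 0.02 0 0 0;0 0 0.015 0 0 0;0 0 0.01 0 0 0")

```text
t: 32.18
tool_pos: [0.4552, -0.0633, 0.1477]
orientation: [[-0.213, 0.977, -0.005], [0.977, 0.213, 0.001], [0.002, -0.005, -1.0]]
force: [0.5, 0.1, 0.4]
finger_gap: 0.045
gripper_force: 31.5
```

Run:
```python
from h import *
im,d,K,R,t=wrist('w12'); go(.459,-.0635,-.034)
```

```text
t 32.1833 [ 0.4552 -0.0633  0.1477] yaw 102.3 [-0.28  0.17 -0.31  1.09 -0.    1.08]
tool delta to target [-0.0021  0.0057  0.1804]
```

Request:
apply_moves(deltas="0 0.002 0.02 0 0 0;0 0 0.03 0 0 0;0 0 0.035 0 0 0;0 0 0.035 0 0 0;0 0 0.025 0 0 0;0 0 0.015 0 0 0;0 0 0 0 0 0;0 0 0 0 0 0")

```text
t: 32.9
tool_pos: [0.4579, -0.063, -0.0098]
orientation: [[-0.213, 0.977, -0.003], [0.977, 0.213, 0.001], [0.001, -0.003, -1.0]]
force: [0.0, 0.3, -0.3]
finger_gap: 0.0452
gripper_force: 31.5
```

Run:
```python
from h import *
go(.459,-.0635,-.034)
```

```text
tool delta to target [-0.0007  0.001   0.0242]
```

Request:
apply_moves(deltas="0 0.001 0.006 0 0 0;0 0 0.006 0 0 0;0 0 0.005 0 0 0;0 0 0.004 0 0 0;0 0 0.003 0 0 0;0 0 0 0 0 0;0 0 0 0 0 0;0 0 0 0 0 0")

```text
t: 33.57
tool_pos: [0.4606, -0.0633, -0.0328]
orientation: [[-0.213, 0.977, 0.0], [0.977, 0.213, -0.0], [-0.0, 0.0, -1.0]]
force: [-0.1, 0.7, -0.4]
finger_gap: 0.0454
gripper_force: 31.5
```

Request:
apply_moves(deltas="0 0 0 0 0 0;0 0 0 0 0 0;0 0 0 0 0 0;0 0 0 0 0 0;0 0 0 0 0 0;0 0 0 0 0 0;0 0 0 0 0 0;0 0 0 0 0 0", gripper=0.06)

```text
t: 34.23
tool_pos: [0.4604, -0.0632, -0.0329]
orientation: [[-0.213, 0.977, 0.0], [0.977, 0.213, -0.0], [-0.0, 0.0, -1.0]]
force: [-0.5, 0.5, -0.5]
finger_gap: 0.0603
gripper_force: 0.0
```

Request:
apply_moves(deltas="0 0 -0.01 0 0 0;0 0 -0.02 0 0 0;0 0 -0.03 0 0 0;0 0 -0.035 0 0 0;0 0 -0.035 0 0 0;0 0 -0.035 0 0 0;0 0 -0.035 0 0 0;0 0 -0.035 0 0 0")

```text
t: 34.9
tool_pos: [0.46, -0.0631, 0.2039]
orientation: [[-0.213, 0.977, 0.0], [0.977, 0.213, -0.0], [-0.0, 0.0, -1.0]]
force: [0.4, 0.1, -0.5]
finger_gap: 0.0603
gripper_force: 0.0
```

Run:
```python
from h import *
im,d,K,R,t=wrist('w13'); P=pts(d,K,R,t);save('w13b',im)
layers(P,(.39,.53,-.14,.01),[(.0025,.010),(.014,.025)])
```

```text
t 34.9 [ 0.46   -0.0631  0.2039] yaw 102.3 [-0.27  0.15 -0.19  1.23 -0.    1.08]
0.0025 0.01 1613 z 0.0043 [458.3 -64.1] [66.2 82.8] 12.2
0.014 0.025 2230 z 0.0195 [460.3 -63.2] [45.8 61.9] 12.8
```

View pics/w13b.png

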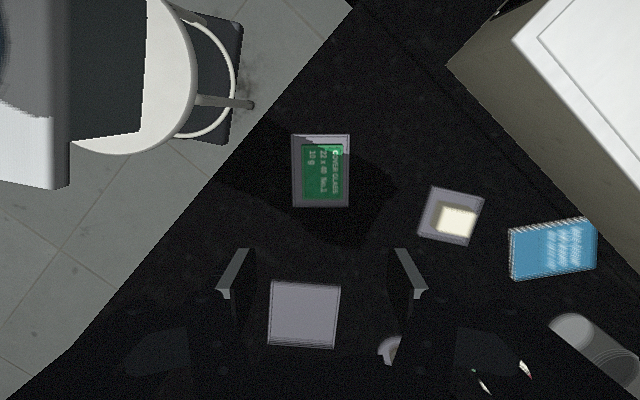

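Slip box sits squarely in the oblong tray at (322,170), wax block at (452,217). Now the timer.

Request:
apply_moves(deltas="0 0 -0.02 0 0 5;0 0 -0.02 0 0 4.5;0.015 0.001 -0.005 0 0 0;0.022 0.0025 0 0 0 0;0.025 0.0025 0 0 0 0;0.025 0.003 0 0 0 0;0.025 0.003 0 0 0 0;0.025 0.003 0 0 0 0", gripper=0.085)

```text
t: 35.62
tool_pos: [0.4686, 0.0755, 0.2468]
orientation: [[-0.048, 0.999, -0.0], [0.999, 0.048, -0.0], [-0.0, -0.0, -1.0]]
force: [-0.0, -0.0, -0.1]
finger_gap: 0.085
gripper_force: 0.0
```

Request:
apply_moves(deltas="0.025 0.003 0 0 0 0;0.025 0.003 0 0 0 0;0.025 0.003 0 0 0 0;0.025 0.003 0 0 0 0;0.025 0.003 0 0 0 0;0.025 0.003 0.01 0 0 0;0.025 0.003 0.015 0 0 0;0.022 0.0015 0.015 0 0 0")

```text
t: 36.28
tool_pos: [0.482, 0.274, 0.2066]
orientation: [[-0.049, 0.999, 0.001], [0.999, 0.049, 0.001], [0.001, 0.001, -1.0]]
force: [0.5, 0.5, 0.3]
finger_gap: 0.085
gripper_force: 0.0
```

Request:
apply_moves(deltas="0.008 0 0.02 0 0 0;0 0 0.02 0 0 0;0 0 0.015 0 0 0;0 0 0.01 0 0 0;0 0 0 0 0 0;0 0 0 0 0 0;0 0 0 0 0 0;0 0 0 0 0 0")

```text
t: 36.95
tool_pos: [0.4823, 0.2804, 0.1434]
orientation: [[-0.048, 0.999, 0.002], [0.999, 0.048, 0.001], [0.001, 0.002, -1.0]]
force: [0.3, 0.3, -0.6]
finger_gap: 0.0848
gripper_force: 0.0
```

Run:
```python
from h import *
im,d,K,R,t=wrist('w14'); P=pts(d,K,R,t)
layers(P,(.38,.6,.15,.4),[(.04,.0475),(.049,.066),(.058,.066)])
go(.482,.276,.007)
```

```text
t 36.95 [0.4823 0.2804 0.1434] yaw 92.8 [ 0.41  0.36 -0.07  1.14 -0.    1.94]
0.04 0.0475 17864 z 0.045 [475.9 286.5] [176.9 103.9] 78.4
0.049 0.066 5128 z 0.061 [479.4 277.1] [58.6 63.8] 2.8
0.058 0.066 4864 z 0.0611 [479.4 276.8] [58.  63.4] 2.4
tool delta to target [-0.0046 -0.0008  0.1364]
```

Run:
```python
from h import *
for n,pos,th,y0,y1 in(('w9',(.4778,-.101,.1943),180,.0155,.03),('w12',(.4552,-.0633,.1477),102.3,.0215,.035),('w13',(.46,-.0631,.2039),102.3,.024,.045),('w14',(.4823,.2804,.1434),92.8,.038,.055)):
    g=np.load(n+'.npz');d,K,R,t=[g[k] for k in('d','K','R','t')]
    c,s=np.cos(np.radians(th)),np.sin(np.radians(th));T=(pts(d,K,R,t)-pos)@np.array([[c,s,0],[s,-c,0],[0,0,-1.]])
    for sg in(1,-1):
        m=(sg*T[...,1]>y0)&(sg*T[...,1]<y1)&(abs(T[...,0])<.0135)&(T[...,2]>-.09)&(T[...,2]<-.03);print(n,np.percentile(T[m][:,2],[98,99.5,100]),np.percentile(sg*T[m][:,1],[1,99]))
```

```text
w9 [-0.04754949 -0.04491874 -0.04359721] [0.01571714 0.02920337]
w9 [-0.0468356  -0.04462322 -0.04364163] [0.01560999 0.02929255]
w12 [-0.04935224 -0.04716155 -0.04571741] [0.02163843 0.03470058]
w12 [-0.04995111 -0.04750136 -0.04568093] [0.02170048 0.03475542]
w13 [-0.0476422  -0.04535472 -0.04377282] [0.02988799 0.04346915]
w13 [-0.04772098 -0.04577626 -0.0442001 ] [0.02952851 0.04315852]
w14 [-0.054581   -0.05302975 -0.05125554] [0.04196384 0.05465327]
w14 [-0.05433096 -0.05286882 -0.0516978 ] [0.0421288  0.05467809]
```

Request:
apply_moves(deltas="-0.003 -0.003 0.015 0 0 0;0 0 0.025 0 0 0;0 0 0.03 0 0 0;0 0 0.03 0 0 0;0 0 0.02 0 0 0;0 0 0.01 0 0 0;0 0 0 0 0 0;0 0 0 0 0 0")

```text
t: 37.67
tool_pos: [0.4789, 0.2772, 0.0128]
orientation: [[-0.049, 0.999, 0.001], [0.999, 0.049, 0.0], [0.0, 0.001, -1.0]]
force: [0.7, 0.2, 0.4]
finger_gap: 0.0852
gripper_force: 0.0
```

Run:
```python
from h import *
go(.4794,.277,.0035)
```

```text
tool delta to target [-0.0003  0.0005  0.0093]
```

Request:
apply_moves(deltas="0 0 0.003 0 0 0;0 0 0.003 0 0 0;0 0 0.002 0 0 0;0 0 0.001 0 0 0;0 0 0 0 0 0;0 0 0 0 0 0;0 0 0 0 0 0;0 0 0 0 0 0")

```text
t: 38.33
tool_pos: [0.4785, 0.2771, 0.0032]
orientation: [[-0.049, 0.999, 0.0], [0.999, 0.049, -0.0], [-0.0, 0.0, -1.0]]
force: [-1.0, 0.0, -0.6]
finger_gap: 0.085
gripper_force: 0.0
```

Request:
apply_moves(deltas="0 0 0 0 0 0;0 0 0 0 0 0;0 0 0 0 0 0;0 0 0 0 0 0;0 0 0 0 0 0;0 0 0 0 0 0;0 0 0 0 0 0;0 0 0 0 0 0", gripper=0.045)

```text
t: 39.0
tool_pos: [0.4787, 0.2771, 0.0035]
orientation: [[-0.049, 0.999, 0.001], [0.999, 0.049, 0.0], [0.0, 0.001, -1.0]]
force: [-0.5, -1.4, 5.4]
finger_gap: 0.0574
gripper_force: 32.4
```

Request:
apply_moves(deltas="0 0 -0.003 0 0 0;0 0 -0.006 0 0 0;0 0 -0.01 0 0 0;0 0 -0.015 0 0 0;0 0 -0.02 0 0 0;0 0 -0.02 0 0 0;0 0 -0.01 0 0 0;0 0 0 0 0 0")

```text
t: 39.67
tool_pos: [0.4806, 0.2781, 0.0902]
orientation: [[-0.049, 0.999, 0.005], [0.999, 0.049, 0.002], [0.002, 0.005, -1.0]]
force: [-0.3, 0.7, -0.9]
finger_gap: 0.0575
gripper_force: 32.1
```

Run:
```python
from h import *
im,d,K,R,t=wrist('w15'); P=pts(d,K,R,t)
layers(P,(.38,.6,.15,.4),[(.04,.0475),(.05,.066)])
o=get_obs();T=(P-o['tool_pos'])@np.array(o['orientation']);print(o['finger_gap'])
m=(np.abs(T[...,1])<.025)&(np.abs(T[...,0])<.045)&(T[...,2]<0)&(T[...,2]>-.08);q=T[m];print(len(q),q.min(0),q.max(0))
A=np.c_[q[:,:2],np.ones(len(q))];print('plane',np.linalg.lstsq(A,q[:,2],rcond=None)[0])
```

```text
t 39.6667 [0.4806 0.2781 0.0902] yaw 92.8 [ 0.41  0.38 -0.18  1.   -0.    1.93]
0.04 0.0475 20689 z 0.0451 [478.7 300. ] [149.3 103.8] 78.4
0.05 0.066 215 z 0.0621 [593.6 155.8] [13.8  7.1] 29.9
0.05749814905869959
16945 [-0.03251067 -0.02499966 -0.06365299] [ 0.03241154  0.02499911 -0.04287683]
plane [ 0.05471467  0.00852833 -0.05906842]
```

Timer held, level. Carrying it to the large tray.

Request:
apply_moves(deltas="0 0 -0.015 0 0 0;0 0 -0.03 0 0 0;0 0 -0.035 0 0 0;-0.005 0 -0.035 0 0 0;-0.01 -0.001 -0.03 0 0 0;-0.015 -0.001 -0.015 0 0 0;-0.02 -0.001 -0.005 0 0 0;-0.025 -0.001 0 0 0 0")

```text
t: 40.38
tool_pos: [0.4787, 0.2023, 0.2527]
orientation: [[-0.051, 0.999, 0.002], [0.999, 0.051, 0.001], [0.001, 0.002, -1.0]]
force: [0.1, -0.6, -1.3]
finger_gap: 0.058
gripper_force: 32.2
```

Request:
apply_moves(deltas="-0.026 -0.0014 0 0 0 0;-0.026 -0.0014 0 0 0 0;-0.026 -0.0014 0 0 0 0;-0.026 -0.0014 0 0 0 0;-0.026 -0.0014 0 0 0 0;-0.026 -0.0014 0 0 0 0;-0.026 -0.0014 0 0 0 0;-0.026 -0.0014 0 0 0 0")

```text
t: 41.05
tool_pos: [0.476, -0.0074, 0.2505]
orientation: [[-0.049, 0.999, -0.003], [0.999, 0.049, 0.0], [0.0, -0.003, -1.0]]
force: [0.4, -0.4, -0.4]
finger_gap: 0.0577
gripper_force: 32.2
```

Request:
apply_moves(deltas="-0.026 -0.0014 0 0 0 0;-0.026 -0.0014 0 0 0 0;-0.026 -0.0014 0 0 0 0;-0.026 -0.0014 0 0 0 0;-0.026 -0.0014 0.01 0 0 0;-0.026 -0.0014 0.015 0 0 0;-0.026 -0.0014 0.02 0 0 0;-0.026 -0.0014 0.02 0 0 0")

```text
t: 41.72
tool_pos: [0.4754, -0.2157, 0.1852]
orientation: [[-0.049, 0.999, -0.001], [0.999, 0.049, 0.001], [0.001, -0.001, -1.0]]
force: [0.7, 0.7, -0.9]
finger_gap: 0.0574
gripper_force: 32.2
```

Request:
apply_moves(deltas="-0.021 -0.001 0.02 0 0 0;-0.014 0 0.02 0 0 0;-0.006 0 0.02 0 0 0;0 0 0.015 0 0 -4.2;0 0 0.01 0 0 0;0 0 0 0 0 0;0 0 0 0 0 0;0 0 0 0 0 0")

```text
t: 42.38
tool_pos: [0.4774, -0.2556, 0.1027]
orientation: [[-0.121, 0.993, 0.001], [0.993, 0.121, -0.001], [-0.001, 0.001, -1.0]]
force: [0.8, 0.9, -0.5]
finger_gap: 0.0574
gripper_force: 32.2
```

Run:
```python
from h import *
wrist('w16');go(.4775,-.255,-.037)
```

```text
t 42.3833 [ 0.4774 -0.2556  0.1027] yaw 97.0 [-0.61  0.35 -0.19  1.03 -0.    0.84]
tool delta to target [ 0.001  -0.0003  0.1402]
```

Request:
apply_moves(deltas="0 0 0.015 0 0 0;0 0 0.025 0 0 0;0 0 0.03 0 0 0;0 0 0.025 0 0 0;0 0 0.015 0 0 0;0 0 0.01 0 0 0;0 0 0 0 0 0;0 0 0 0 0 0")

```text
t: 43.1
tool_pos: [0.4776, -0.2559, -0.0171]
orientation: [[-0.122, 0.993, 0.001], [0.993, 0.122, -0.001], [-0.001, 0.001, -1.0]]
force: [0.5, 0.4, -0.5]
finger_gap: 0.0574
gripper_force: 32.2
```

Request:
apply_moves(deltas="0 0 0.006 0 0 0;0 0 0.006 0 0 0;0 0 0.004 0 0 0;0 0 0.003 0 0 0;0 0 0 0 0 0;0 0 0 0 0 0;0 0 0 0 0 0;0 0 0 0 0 0")

```text
t: 43.77
tool_pos: [0.4771, -0.2558, -0.0367]
orientation: [[-0.122, 0.993, 0.0], [0.993, 0.122, -0.0], [-0.0, 0.0, -1.0]]
force: [-0.4, 0.2, -0.6]
finger_gap: 0.0574
gripper_force: 32.2
```

Request:
apply_moves(deltas="0 0 0 0 0 0;0 0 0 0 0 0;0 0 0 0 0 0;0 0 0 0 0 0;0 0 0 0 0 0;0 0 0 0 0 0;0 0 0 0 0 0;0 0 0 0 0 0", gripper=0.073)

```text
t: 44.43
tool_pos: [0.4769, -0.2557, -0.0369]
orientation: [[-0.122, 0.993, -0.0], [0.993, 0.122, -0.0], [-0.0, -0.0, -1.0]]
force: [-0.2, 0.5, 0.1]
finger_gap: 0.0731
gripper_force: 0.0
```

Request:
apply_moves(deltas="0 0 -0.01 0 0 0;0 0 -0.02 0 0 0;0 0 -0.03 0 0 0;0 0 -0.035 0 0 0;0 0 -0.035 0 0 0;0 0 -0.035 0 0 0;0 0 -0.035 0 0 0;0 0 -0.035 0 0 0")

```text
t: 45.1
tool_pos: [0.4765, -0.2554, 0.2008]
orientation: [[-0.122, 0.993, 0.001], [0.993, 0.122, -0.001], [-0.001, 0.001, -1.0]]
force: [1.1, -1.4, -0.8]
finger_gap: 0.0726
gripper_force: 0.0
```

Request:
apply_moves(deltas="-0.01 0 -0.01 0 0 0;-0.015 -0.005 -0.01 0 0 0;-0.015 -0.005 -0.01 0 0 0;-0.015 -0.005 -0.01 0 0 0;-0.015 -0.005 -0.01 0 0 0;-0.01 -0.005 -0.01 0 0 0;0 0 0 0 0 0;0 0 0 0 0 0")

```text
t: 45.77
tool_pos: [0.462, -0.3384, 0.2589]
orientation: [[-0.121, 0.993, 0.001], [0.993, 0.121, -0.001], [-0.001, 0.001, -1.0]]
force: [-1.1, -0.3, -0.7]
finger_gap: 0.0728
gripper_force: 0.0
```

Run:
```python
from h import *
im,d,K,R,t=wrist('w17'); P=pts(d,K,R,t);save('w17',im)
print('timer');layers(P,(.41,.55,-.33,-.19),[(.0025,.010),(.012,.025)])
print('slip');layers(P,(.39,.53,-.14,.01),[(.0025,.010),(.014,.025)])
print('wax');layers(P,(.57,.68,-.14,-.03),[(.0025,.012),(.02,.03)])
print('bottle');layers(P,(.56,.67,-.34,-.23),[(.0025,.012),(.05,.06)])
```

```text
t 45.7667 [ 0.462  -0.3384  0.2589] yaw 96.9 [-0.74  0.37  0.24  1.44  0.    0.71]
timer
0.0025 0.01 2461 z 0.0039 [ 477.4 -257.1] [90.1 91.7] 6.8
0.012 0.025 2559 z 0.0192 [ 477.  -256.6] [58.3 63.5] 6.7
slip
0.0025 0.01 none
0.014 0.025 none
wax
0.0025 0.012 none
0.02 0.03 none
bottle
0.0025 0.012 632 z 0.0042 [ 611.4 -289. ] [51.2 47.5] 89.4
0.05 0.06 259 z 0.0551 [ 614.9 -287.4] [20.1 19.7] 10.6
```

View pics/w17.png

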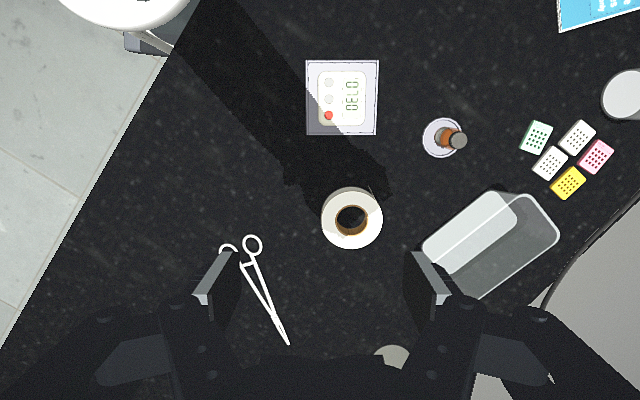

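The timer lies centred and square in the large tray at (342,97). The bottle stands in the round tray at (444,137) and the tape is untouched at (351,218). All four things are measured in place, so I'm handing in.

```bash
python3 -c "
from cell import finish_job;print(finish_job())"
```

```text
the job is handed in; nothing more can be done
None
```

The job is handed in at about 46 s of the 112 s allowed: the bottle, wax block, slip box and timer each measured flat and within about 4 mm of centre in their own trays, and the arm never went near the tape; the hand-in call gave no verdict.

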